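# Put the class tool kit back into its foam modules

### The job

The wiring lesson is over: put the black insulating tape, the multimeter, the side cutters and the short screwdriver back into the foam modules, each lying flat on the floor of the pocket cut to its own shape. Set every tool down, do not drop it in, and leave the phone and the mug where they are.

Things in the scene. Friction and masses are not known exactly. Their poses are not given: they have to be found in the camera images.
- tape: Roll of black insulating tape lying flat: outside diameter 60 mm, hole 39 (cardboard core), 19 high. Not the white roll. Origin: centre of the underside; z up along its axis; yaw has no meaning. 40 to 75 g.
- meter: Pocket multimeter lying on its back: yellow case 118 (x) x 60 (y) x 26 mm high, black face with display and dial up to 36. Origin: centre of the underside; +x towards the display end; z up. Flat parallel sides, grip across y. 200 to 340 g.
- cutters: Side cutters, blue handles, steel head, flat, rigid (they do not open), 140 mm long. Origin: mid-length, on the underside; z up, +x to the jaws (tip x = +69). Handles from x = -70 to -2 are parallel, 44 wide over both, 19 high: grip them across y near x = -12. Round joint (28 wide, 15.5 high) at x = +31. Balance point within 15 of the origin. 130-200 g.
- screwdriver: Short screwdriver lying on its handle, 139 mm long. Origin: mid-length, at the underside of the handle; z up, +x to the blade (tip x = +69). Red eight-sided handle 28 across flats, x = -64 to 0, yellow ends to -70 and +10; yellow shank 8 thick beyond, axis 14 high, touching nothing. Balance point near x = -28: grip there across y. 70-115 g.
- pocket_tape: Dark foam module 170 (x) x 100 (y) x 25 mm high, fixed; pocket 8 deep, its bright green floor 17 above the table. Origin: centre of the underside, z up. Round pocket of 73 diameter, centred on the origin (6 to 7 clear around the tape).
- pocket_meter: Dark foam module 170 (x) x 100 (y) x 25 mm high, fixed; pocket 8 deep, its bright green floor 17 above the table. Origin: centre of the underside, z up. Rectangular pocket 130 (x) x 72 (y), centred on the origin (6 clear around the meter). The meter may lie either way round.
- pocket_cutters: Dark foam module 170 (x) x 100 (y) x 25 mm high, fixed; pocket 8 deep, its bright green floor 17 above the table. Origin: centre of the underside, z up. Outline of the cutters, 154 long, 6 to 7 clear: 58 wide for the handles (x = -77 to +12), then 50, 40 (from +26) and 30 (from +52 to +77) at the jaw end, +x; a foam tongue 8 wide (x = -77 to -18) goes between the handles. They lie flat only with +x along this +x, origin over origin.
- pocket_driver: Dark foam module 170 (x) x 100 (y) x 25 mm high, fixed; pocket 8 deep, its bright green floor 17 above the table. Origin: centre of the underside, z up. Outline of the screwdriver, 150 long, centred on the origin: 42 wide for the handle (x = -75 to +17), 22 wide for the shank (x = +17 to +75, blade end +x). It lies flat only with +x along this +x, origin over origin.
- phone: Somebody's black phone lying among the foam modules, 148 x 71 x 9 mm. Origin: centre of the underside. Leave it alone.
- mug: White mug at the left of the foam modules, 80 diameter, 95 mm high, handle on its +y side. Origin: centre of the underside. Leave it alone.
Not all that is in view belongs to the job. Leave any blue or red look-alike of the meter alone.

How it is judged:
At the end, for the whole second after the job is handed in: All four tools lie released and at rest in the pocket of their own shape: origin within 12 mm of the module's horizontally, underside 13 to 20.5 mm above the module's underside (floor: 17), level within 0.08 rad, length (not the tape) within 0.2 rad of the module's (horizontal distance between tape and pocket_tape below 0.012 m and z of tape in the frame of pocket_tape between 0.013 and 0.0205 m and angle between each of tape, meter, cutters, screwdriver's own z axis and vertical below 0.08 rad and linear speed of each of tape, meter, cutters, screwdriver below 0.02 m/s and horizontal distance between meter and pocket_meter below 0.012 m and z of meter in the frame of pocket_meter between 0.013 and 0.0205 m and angle between the x axis of meter and the x axis of pocket_meter, either way round below 0.2 rad and horizontal distance between cutters and pocket_cutters below 0.012 m and z of cutters in the frame of pocket_cutters between 0.013 and 0.0205 m and angle between the x axis of cutters and the x axis of pocket_cutters, either way round below 0.2 rad and horizontal distance between screwdriver and pocket_driver below 0.012 m and z of screwdriver in the frame of pocket_driver between 0.013 and 0.0205 m and angle between the x axis of screwdriver and the x axis of pocket_driver, either way round below 0.2 rad); the robot touches nothing.
It fails at once if the phone is shifted by more than 25 mm (distance of phone from where it was at the start of the episode above 0.025 m).
It fails at once if the mug is shifted or tipped by more than 25 mm (distance of mug from where it was at the start of the episode above 0.025 m).
It fails at once if a tool is dropped (from more than about 3 cm) or thrown: it moves faster than 0.8 m/s with nothing holding it ((linear speed of tape above 0.8 m/s and contact force between the fingers and tape below 0.1 N) or (linear speed of meter above 0.8 m/s and contact force between the fingers and meter below 0.1 N) or (linear speed of cutters above 0.8 m/s and contact force between the fingers and cutters below 0.1 N) or (linear speed of screwdriver above 0.8 m/s and contact force between the fingers and screwdriver below 0.1 N)).
It also fails if it takes over 112 s, if anything falls off the work surface, if the arm or the gripper's body presses on something with over 40 N, if the wrist force passes 120 N, or if a joint passes its speed limit or range.

### The arm

A 6-joint arm with a two-finger parallel gripper is mounted at the origin on the work surface. World frame = base frame: x ahead of the robot, y to its left, z up, the work surface at z = 0. Lengths are in m, angles in rad, forces in N, time in s.
With the tool pointing down it reaches from about 0.275 to 0.725 m from the base axis. Payload 15.9 kg.
Tool frame: the origin (TCP) lies midway between the tips of the shut fingers; the grasp point (between the pads) lies 19 mm behind it; z points along the fingers, y is the line along which they close (so a half turn about z gives the same grasp; the last joint's range is limited). The gripper opens to 85 mm and grips with 20 to 120 N. Pads are 22 mm wide; open, the fingers measure 114 mm over their backs; the gripper's body (76 mm by 85 mm) begins 54 mm behind the grasp point. The pads swing forward as they close: fully open they stand 13 mm farther back than shut.
Start: joints at [-1.185, 0.213, -0.034, 1.323, 0, 1.571], TCP at [0.188, -0.463, 0.231] pointing down, gripper open.
Joint ranges: [-2.98, 2.98], [-0.74, 1.72], [-1.14, 1.35], [-2.1, 2.04], [-1.57, 1.44], [-3.14, 3.14]. Speed limits (rad/s): [1.89, 1.89, 2.39, 2.57, 3.14, 3.14].

### API

Orientations are given as [roll, pitch, yaw] about the fixed x, y, z axes, in that order (R = Rz(yaw) Ry(pitch) Rx(roll)).
In Python, from cell import r gives the robot as it stands.
- The arm moves only by the tool send_rows, never from a script. Its argument "rows" is one flat list of numbers, 7 for each row, row after row: the shift along the world's x, y, z in mm, then the turn, a rotation vector about the world's x, y, z in rad, then the closure, from 0 (fully open) to 1 (shut). A call has 1 to 8 rows; each row is the pose to reach, as a shift and turn from the pose commanded when the call began; what a row does not reach only later rows make up. A row lasts 1/10 s, in which the tool goes at most 50 mm and 8.59 degrees, less where a joint would pass 70% of its speed; a pose out of reach is approached as far as the arm can. A call with a gripper value outside its range is refused whole. The fingers move at their own pace and stop on an object; "grip_force" is the grip in N (left out, the last holds). Time passes only in rows, so rows that repeat a pose let the fingers close. It gives the time, the measured TCP pose, the force and the opening at its end, in the units of the state.
- r.get_obs(): the state, without advancing time (a new reading comes with each control period).
- r.camera(name): name is "scene" or "top"; returns a dict with "img" (384x512x3 uint8, red, green, blue), "range_z" (384x512 float32, m along the optical axis (not along the pixel's ray), 0 where there is no reading), "mtx" (3x3 intrinsics, pixels), "extrinsics" (4x4, takes a point from camera to world coordinates). Camera axes: x right, y up, looking along -z (the intrinsics and any distortion apply to the point x, -y, -z); pixel columns grow to the right and rows downward; lengths in m; the calibration is good to about 2 mm. A picture is of the moment at which its call begins.
- r.hand_in(): hands the job in, once; it reports no verdict.
The state is a dict: "time_s": time; "joint_positions": joint angles; "qd": joint speeds; "joint_torque": joint torques, N m; "ee_pos": TCP position; "eef_rot": TCP orientation; "wrist_force": force on the tool from outside, world axes, zero at the start; "ft_torque": the same for the moment, N m; "grip_width": finger opening in m.
Only numpy, scipy, OpenCV 4.12 (cv2) and the standard library are available. Lean on these libraries where they do the work, as an engineer would, in place of code of your own. Each camera call takes 0.05 s, during which the arm holds its last target. There are 200 camera calls.

## Working session

There is one attempt and no reset: what is moved stays moved. The work goes in short steps, Python scripts to look and compute and a tool call to move; the robot and the scene stay as the last step left them, time stands still between calls to the robot, and variables do not carry over. Pictures are saved under pics/ and viewed, on a budget of 14 in all, crops included, one or two more only if the job needs it, and the job is handed in when it is done.

Besides the shell and the picture viewer there is one more tool, called after "Request:" as name(argument=value, ...) on one line, values as JSON. send_rows: Moves the arm, as the interface text tells. Its arguments: {"type":"object","properties":{"rows":{"type":"array","items":{"type":"number"}},"grip_force":{"type":"number"}},"required":["rows"]}

```bash
mkdir -p pics; ls
python3 - <<'E'
from cell import r
import cv2,numpy as np
print(r.get_obs())
for n in ("top","scene"):
    c=r.camera(n); cv2.imwrite(f"pics/{n}0.png",cv2.resize(c["img"][:,:,::-1],(800,600),interpolation=cv2.INTER_CUBIC)); np.savez(f"{n}0.npz",**c); print(n,c["mtx"],c["extrinsics"])
E
```

```text
pics
{'time_s': 0.0, 'joint_positions': array([-1.18497084e+00,  2.13414629e-01, -3.50585230e-02,  1.32350061e+00,
       -1.13316892e-05,  1.57079169e+00]), 'qd': array([-0.00070857, -0.00025394,  0.00133271,  0.00066092,  0.00120575,
       -0.00031343]), 'joint_torque': array([ 2.92589777e-05, -6.86164284e+01,  4.87118661e+01,  1.78092095e-02,
       -1.06874641e-04,  2.30708125e-06]), 'ee_pos': array([ 0.18802992, -0.46292829,  0.23078718]), 'eef_rot': array([-3.14041522e+00,  1.13262178e-05,  3.85830140e-01]), 'wrist_force': array([-0.01896532,  0.05100254,  0.225583  ]), 'ft_torque': array([-0.10030814,  0.02391935,  0.01490919]), 'grip_width': 0.08532045198466602}
top [[365.3357039    0.         261.35944934]
 [  0.         365.3357039  194.95509989]
 [  0.           0.           1.        ]] [[ 0.0269004   0.99786372 -0.05953464  0.36100582]
 [-0.99949284  0.02583341 -0.01862     0.05022755]
 [-0.01704224  0.06000534  0.99805256  1.16696457]
 [ 0.          0.          0.          1.        ]]
scene [[408.35998548   0.         251.14865683]
 [  0.         408.35998548 193.97497045]
 [  0.           0.           1.        ]] [[-0.63820014 -0.61554882  0.46238537  0.9970717 ]
 [ 0.7698587  -0.51358871  0.3788723   0.50898386]
 [ 0.0042615   0.59776776  0.801658    0.99121562]
 [ 0.          0.          0.          1.        ]]
```

View pics/top0.png

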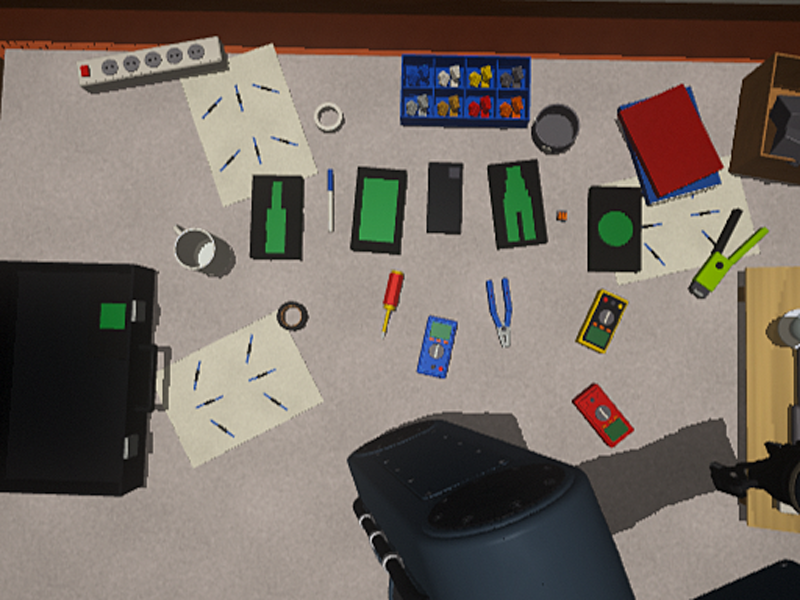

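View pics/scene0.png

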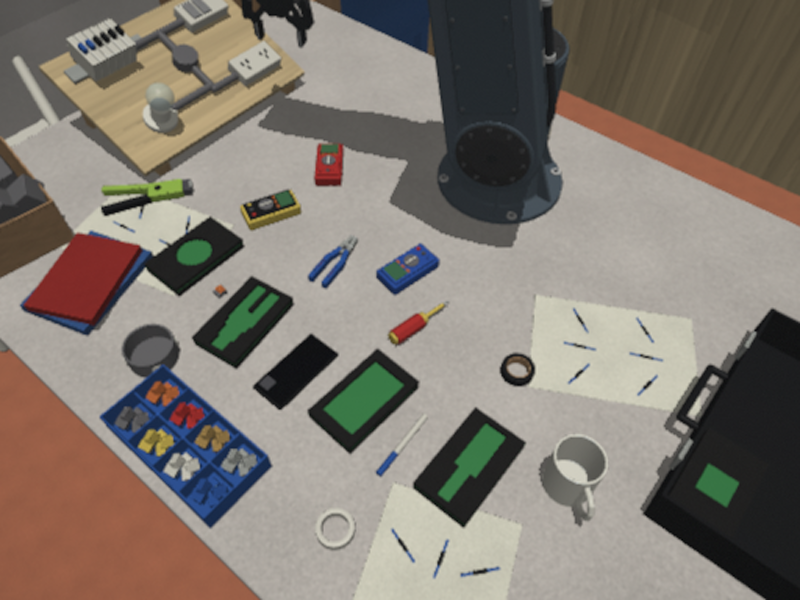

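```bash
cat > m.py <<'E'
import numpy as np,cv2
def cloud(c):
    z=c["range_z"];K=c["mtx"];E=c["extrinsics"];v,u=np.mgrid[:384,:512]
    p=np.stack([(u-K[0,2])/K[0,0]*z,-(v-K[1,2])/K[1,1]*z,-z],-1)
    P=p@E[:3,:3].T+E[:3,3]; P[z==0]=np.nan
    return P
def comps(c,lo=.007,hi=.06):
    P=cloud(c);m=(P[...,2]>lo)&(P[...,2]<hi)&(P[...,0]>.25)&(P[...,0]<.8)&(np.abs(P[...,1])<.5)
    n,l,s,_=cv2.connectedComponentsWithStats(m.astype(np.uint8),connectivity=4)
    for i in range(1,n):
        if s[i,4]<60: continue
        q=P[l==i]; yield l==i,q,s[i]
E
python3 - <<'E'
import numpy as np,cv2
from m import *
for nm in("top0","scene0"):
    c=dict(np.load(nm+".npz"));P=cloud(c)
    flat=P[(np.abs(P[...,2])<.01)&(P[...,0]>.3)&(P[...,0]<.6)&(np.abs(P[...,1])<.4)]
    print(nm,"table z",np.median(flat[:,2]),flat[:,2].std())
    for k,q,s in comps(c):
        (cx,cy),(w,h),a=cv2.minAreaRect((q[:,:2]*1000).astype(np.float32))
        print(s[:4]*1.5625//1,s[4],"c %.0f %.0f size %.0f %.0f a %.1f"%(cx,cy,w,h,a),"z5/50/95",np.round(1000*np.percentile(q[:,2],[5,50,95]),1),"rgb",np.median(c["img"][k],0))
E
```

```text
top0 table z 0.000840323833194101 0.0023283978961116964
[531. 123.  48.  28.] 191 c 776 -215 size 48 88 a 0.5 z5/50/95 [ 8.8 31.9 44.7] rgb [49. 46. 47.]
[587. 125. 112. 146.] 3719 c 655 -394 size 210 290 a 89.6 z5/50/95 [16.  27.5 41.6] rgb [35. 26. 25.]
[487. 157.  60.  90.] 1776 c 643 -143 size 171 101 a 7.8 z5/50/95 [14.8 23.4 29. ] rgb [35. 34. 32.]
[426. 160.  35.  71.] 920 c 655 5 size 147 71 a 1.2 z5/50/95 [ 7.6 10.5 14.1] rgb [41. 41. 41.]
[350. 165.  57.  87.] 1706 c 624 138 size 100 172 a 86.5 z5/50/95 [14.7 20.9 28.5] rgb [ 48.  116.5  65. ]
[328. 168.   6.  62.] 119 c 643 239 size 128 10 a 3.3 z5/50/95 [ 7.8 11.2 15.1] rgb [156. 148. 158.]
[250. 173.  53.  85.] 1744 c 604 347 size 171 101 a 0.3 z5/50/95 [14.7 24.3 28.8] rgb [39. 37. 34.]
[203. 235.  28.  37.] 144 c 515 459 size 34 78 a 69.1 z5/50/95 [10.  34.3 57. ] rgb [75. 72. 66.]
[381. 268.  21.  68.] 265 c 432 110 size 28 137 a 78.9 z5/50/95 [16.2 25.2 31. ] rgb [165.  55.  26.]
[485. 276.  26.  70.] 353 c 421 -115 size 137 45 a 9.5 z5/50/95 [12.  17.4 22.9] rgb [ 50.  83. 150.]
[575. 289.  53.  64.] 786 c 409 -315 
[... 1344 characters left out ...]
348. 112. 104.] 2341 c 620 139 size 102 173 a 86.6 z5/50/95 [14.4 20.2 27.7] rgb [49. 78. 55.]
[501. 351.  34.  32.] 262 c 401 310 size 60 58 a 64.1 z5/50/95 [ 8.7 18.2 21.7] rgb [59.  51.5 45. ]
[414. 406. 112. 120.] 2748 c 601 348 size 173 101 a 0.4 z5/50/95 [15.  24.4 28.1] rgb [34. 34. 33.]
[378. 412.  50.  62.] 193 c 642 241 size 130 11 a 2.8 z5/50/95 [ 8.  11.1 14.5] rgb [167. 164. 154.]
[556. 445.  40.  26.] 229 c 493 471 size 15 57 a 22.4 z5/50/95 [ 9.2 34.2 57.9] rgb [109. 109. 102.]
[542. 459.  31.  43.] 212 c 551 469 size 60 16 a 67.7 z5/50/95 [10.3 35.2 57.8] rgb [100. 100.  94.]
[329. 506.  26.  25.] 92 c 792 250 size 16 48 a 0.5 z5/50/95 [ 8.2 18.5 21.5] rgb [189.5 185.5 174.5]
```

Run:
```python
import numpy as np,cv2
from m import *
for nm in("top0","scene0"):
    c=dict(np.load(nm+".npz"));P=cloud(c);I=c["img"].astype(int)
    m=(I[...,1]>I[...,0]*1.4)&(I[...,1]>I[...,2]*1.25)&(I[...,1]>60)&(P[...,0]>.5)&(P[...,0]<.75)&(abs(P[...,1])<.45)
    n,l,s,_=cv2.connectedComponentsWithStats(m.astype(np.uint8))
    for i in range(1,n):
        if s[i,4]<100: continue
        q=P[l==i]; R=cv2.minAreaRect((q[:,:2]*1000).astype(np.float32)); print(nm,np.round(R,1) if 0 else R,np.round(q.mean(0)*1000,1))
    # tape module, dark or green, height 14-30, colour not red/blue
    m=(P[...,2]>.010)&(P[...,2]<.032)&((I.max(-1)<60)&(I.max(-1)-I.min(-1)<20)|m)&(P[...,1]<-.2)&(P[...,1]>-.38)&(P[...,0]>.5)&(P[...,0]<.72)
    m=cv2.morphologyEx(m.astype(np.uint8),cv2.MORPH_OPEN,np.ones((3,3)))
    n,l,s,_=cv2.connectedComponentsWithStats(m)
    for i in range(1,n):
        if s[i,4]>300: print("tapemod",cv2.minAreaRect((P[l==i][:,:2]*1000).astype(np.float32)))
```

```text
top0 ((641.7391967773438, -142.38577270507812), (156.62249755859375, 58.45623016357422), 7.765350818634033) [ 636.3 -143.7   18.4]
top0 ((622.0366821289062, 138.4146270751953), (72.14777374267578, 132.73353576660156), 86.85415649414062) [622.2 138.5  18.1]
top0 ((602.9899291992188, 348.01171875), (147.84402465820312, 42.029842376708984), 1.6317780017852783) [593.1 348.   17.8]
top0 ((594.7083129882812, -340.61737060546875), (71.856689453125, 69.46758270263672), 2.9313228130340576) [ 595.2 -341.    18.4]
tapemod ((595.1185913085938, -334.1949768066406), (91.1550521850586, 168.75900268554688), 89.6403579711914)
scene0 ((595.3616943359375, -338.5669860839844), (76.06413269042969, 68.13723754882812), 55.38745880126953) [ 593.8 -341.8   18.3]
scene0 ((641.037353515625, -141.8730010986328), (158.0485076904297, 62.36779022216797), 8.220168113708496) [ 637.3 -144.4   18.4]
scene0 ((621.7202758789062, 138.85057067871094), (75.35939025878906, 133.17657470703125), 86.72769165039062) [622.8 138.3  18.1]
scene0 ((602.2283325195312, 348.31524658203125), (153.69017028808594, 43.51220703125), 0.5486149787902832) [593.8 347.4  18. ]
tapemod ((595.5762329101562, -332.8701477050781), (167.0828857421875, 93.8887939453125), 0.021996870636940002)
```

Request:
send_rows(rows=[40, 30, 0, 0, 0, -0.14, 0, 85, 60, -10, 0, 0, -0.28, 0, 125, 90, -30, 0, 0, -0.42, 0, 165, 120, -60, 0, 0, -0.56, 0, 195, 135, -90, 0, 0, -0.7, 0, 220, 150, -110, 0, 0, -0.79, 0, 220, 150, -110, 0, 0, -0.79, 0, 220, 150, -110, 0, 0, -0.79, 0], grip_force=60)

```text
time_s: 0.9
ee_pos: [0.4085, -0.3115, 0.1196]
eef_rot: [-3.141, 0.003, -0.4]
wrist_force: [-1.3, 0.4, -0.2]
grip_width: 0.0856
```

Request:
send_rows(rows=[0, -1, -40, 0, 0, 0, 0, 0, -1, -80, 0, 0, 0, 0, 0, -1, -105, 0, 0, 0, 0, 0, -1, -115, 0, 0, 0, 0, 0, -1, -115, 0, 0, 0, 0, 0, -1, -115, 0, 0, 0, 1, 0, -1, -115, 0, 0, 0, 1, 0, -1, -115, 0, 0, 0, 1])

```text
time_s: 1.7
ee_pos: [0.409, -0.3153, 0.0083]
eef_rot: [3.14, -0.003, -0.404]
wrist_force: [-3.3, -0.3, 13.3]
grip_width: 0.0589
```

Request:
send_rows(rows=[0, 0, 0, 0, 0, 0, 1, 0, 0, 0, 0, 0, 0, 1, 0, 0, 0, 0, 0, 0, 1, 0, 0, 0, 0, 0, 0, 1])

```text
time_s: 2.1
ee_pos: [0.409, -0.3153, 0.0083]
eef_rot: [3.14, -0.003, -0.404]
wrist_force: [-3.3, 0.7, 11.6]
grip_width: 0.0587
```

Request:
send_rows(rows=[0, 0, 25, 0, 0, 0, 1, 0, 0, 60, 0, 0, 0, 1, 0, 0, 95, 0, 0, 0, 1, 15, 35, 105, 0, 0, 0.03, 1, 35, 75, 105, 0, 0, 0.06, 1, 55, 115, 105, 0, 0, 0.1, 1, 75, 157, 105, 0, 0, 0.13, 1, 95, 199, 105, 0, 0, 0.16, 1])

```text
time_s: 2.9
ee_pos: [0.5029, -0.1183, 0.1126]
eef_rot: [-3.137, -0.002, -0.234]
wrist_force: [0.6, -0.4, -3.4]
grip_width: 0.0583
```

Request:
send_rows(rows=[20, 40, 0, 0, 0, 0.03, 1, 40, 83, 0, 0, 0, 0.06, 1, 60, 125, 0, 0, 0, 0.09, 1, 75, 165, 0, 0, 0, 0.12, 1, 95, 205, 0, 0, 0, 0.15, 1, 110, 235, 0, 0, 0, 0.17, 1, 119, 253, 0, 0, 0, 0.187, 1, 119, 253, 0, 0, 0, 0.187, 1])

```text
time_s: 3.7
ee_pos: [0.6109, 0.0253, 0.1124]
eef_rot: [-3.103, -0.0, 0.023]
wrist_force: [0.2, 0.2, -3.1]
grip_width: 0.0584
```

```bash
cat > look.py <<'E'
import sys,cv2
from cell import r
def look(n,name,cx,cy,w=100,h=75):
    c=r.camera(n);x=max(0,cx-w//2);y=max(0,cy-h//2)
    cv2.imwrite(f"pics/{name}.png",cv2.resize(c["img"][y:y+h,x:x+w,::-1],(800,600),interpolation=cv2.INTER_CUBIC)); return c
E
python3 - <<'E'
from look import *
look("scene","meter_held",235,220,180,135)
print({k:v for k,v in r.get_obs().items() if k in('time_s','ee_pos','eef_rot','wrist_force','grip_width')})
E
```

```text
{'time_s': 3.75, 'ee_pos': array([0.61179389, 0.02598143, 0.11228333]), 'eef_rot': array([-3.10212802e+00, -6.44387283e-04,  2.34702588e-02]), 'wrist_force': array([-1.9689967 ,  1.64297769, -2.30276854]), 'grip_width': 0.058422081606851195}
```

View pics/meter_held.png

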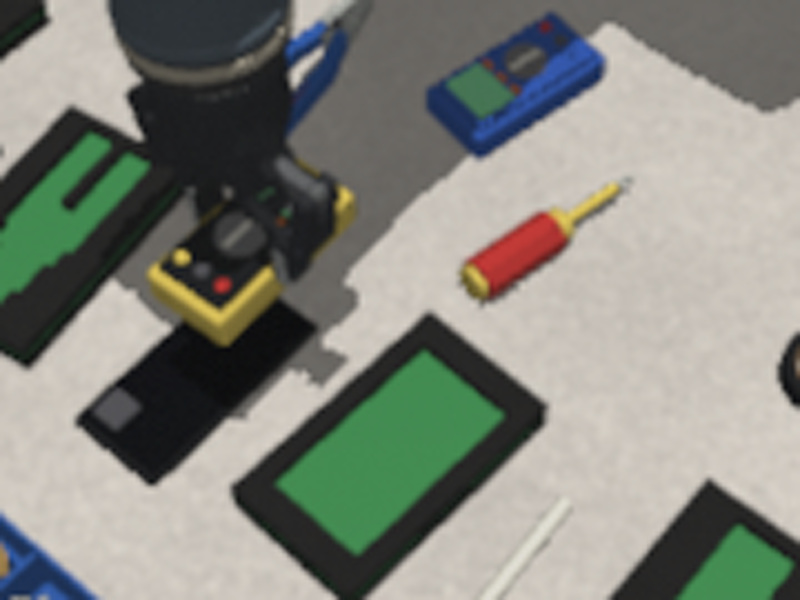

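Run:
```python
from m import *
from cell import r
c=r.camera("scene");P=cloud(c);o=r.get_obs();p=o['ee_pos'];y=o['eef_rot'][2]
print(p,o['eef_rot'])
d=P-p; a=d[...,0]*np.cos(y)+d[...,1]*np.sin(y); b=-d[...,0]*np.sin(y)+d[...,1]*np.cos(y)
for nm,m in (("finger outer",(abs(a)<.011)&(b>.033)&(b<.07)),("meter side",(abs(a)>.02)&(abs(a)<.05)&(b>.02)&(b<.036)),("meter end",(a>.05)&(a<.065)&(abs(b)<.03))):
    m&=(d[...,2]>-.04)&(d[...,2]<.1)
    q=np.c_[a[m],b[m],d[m][:,2]]*1000; q=q[q[:,2].argsort()]
    print(nm,len(q),np.round(q[:14],0).tolist())
```

```text
[0.61098463 0.02505598 0.11209891] [-3.10282546e+00 -1.73728212e-04  2.22519740e-02]
finger outer 119 [[7.0, 37.0, 10.0], [10.0, 34.0, 11.0], [5.0, 36.0, 12.0], [6.0, 40.0, 12.0], [10.0, 37.0, 13.0], [11.0, 34.0, 16.0], [-3.0, 43.0, 17.0], [-1.0, 41.0, 17.0], [1.0, 43.0, 18.0], [5.0, 43.0, 18.0], [10.0, 37.0, 18.0], [-6.0, 43.0, 18.0], [7.0, 39.0, 21.0], [9.0, 37.0, 21.0]]
meter side 125 [[31.0, 30.0, -5.0], [39.0, 30.0, -5.0], [-48.0, 29.0, -5.0], [35.0, 30.0, -4.0], [28.0, 30.0, -4.0], [-35.0, 30.0, -4.0], [24.0, 31.0, -3.0], [44.0, 31.0, -3.0], [21.0, 31.0, -2.0], [-30.0, 31.0, -1.0], [-38.0, 31.0, -1.0], [31.0, 30.0, -1.0], [50.0, 30.0, -1.0], [27.0, 30.0, -1.0]]
meter end 133 [[56.0, 8.0, -5.0], [57.0, -1.0, -4.0], [57.0, -5.0, -4.0], [56.0, -20.0, -4.0], [57.0, -15.0, -3.0], [57.0, 20.0, -3.0], [56.0, -28.0, -3.0], [57.0, 30.0, -2.0], [57.0, 6.0, -2.0], [57.0, 17.0, -1.0], [57.0, 27.0, -0.0], [57.0, 3.0, 1.0], [57.0, -22.0, 1.0], [58.0, -7.0, 1.0]]
```

Request:
send_rows(rows=[0, 0, 0, 0, 0, 0, 1, 0, 0, 0, 0, 0, 0, 1])

```text
time_s: 4.0
ee_pos: [0.6096, 0.0236, 0.1118]
eef_rot: [-3.103, 0.001, 0.02]
wrist_force: [-0.2, -0.5, -3.9]
grip_width: 0.058
```

Request:
send_rows(rows=[3, 25, 0, -0.007, 0, -0.015, 1, 6, 50, 0, -0.014, 0, -0.03, 1, 9, 75, 0, -0.02, 0, -0.045, 1, 11, 100, 0, -0.027, 0, -0.06, 1, 12, 115, 0, -0.038, 0, -0.08, 1, 12, 115, 0, -0.038, 0, -0.08, 1, 12, 115, 0, -0.038, 0, -0.08, 1])

```text
time_s: 4.7
ee_pos: [0.6253, 0.0334, 0.1113]
eef_rot: [-3.097, 0.003, 0.032]
wrist_force: [-0.3, -0.5, -2.9]
grip_width: 0.0583
```

```bash
python3 -c "
from cell import r
print(r.get_obs())"
```

```text
{'time_s': 4.7, 'joint_positions': array([0.03112927, 0.51924395, 0.10071742, 1.15493532, 0.04423877,
       3.14061637]), 'qd': array([-0.02794346, -0.0069851 , -0.00918938, -0.00453213, -0.01041847,
       -0.00042967]), 'joint_torque': array([ 5.00345416e-01, -9.52333188e+01,  4.84992027e+01,  5.82603598e-02,
        2.33017900e-01,  1.34347215e-04]), 'ee_pos': array([0.62527967, 0.03343476, 0.11130096]), 'eef_rot': array([-3.09735130e+00,  2.62234549e-03,  3.21046061e-02]), 'wrist_force': array([-0.26071965, -0.51030127, -2.87933679]), 'ft_torque': array([-0.11437652, -0.0084795 , -0.01759232]), 'grip_width': 0.05833188964286573}
```

Request:
send_rows(rows=[0, 5, 0, -0.02, 0, 0.05, 1, 0, 10, 0, -0.044, 0, 0.1, 1, 0, 15, 0, -0.044, 0, 0.1, 1])

```text
time_s: 5.0
ee_pos: [0.6253, 0.05, 0.1114]
eef_rot: [3.142, 0.006, 0.135]
wrist_force: [-0.6, -0.1, -3.3]
grip_width: 0.0587
```

Request:
send_rows(rows=[0, 10, 0, 0, 0, 0.14, 1, 0, 20, 0, 0, 0, 0.28, 1, 0, 30, 0, 0, 0, 0.42, 1, 0, 40, 0, 0, 0, 0.56, 1, 0, 50, 0, 0, 0, 0.7, 1, 0, 60, 0, 0, 0, 0.84, 1, 0, 70, 0, 0, 0, 0.98, 1, 0, 80, 0, 0, 0, 1.12, 1])

```text
time_s: 5.8
ee_pos: [0.6252, 0.1301, 0.1114]
eef_rot: [-3.141, 0.006, 1.258]
wrist_force: [0.2, -0.2, -3.3]
grip_width: 0.058
```

Request:
send_rows(rows=[0, 5, 0, 0, 0, 0.14, 1, 0, 10, 0, 0, 0, 0.28, 1, 0, 10, 0, 0, 0, 0.42, 1, 0, 10, 0, 0, 0, 0.56, 1, 0, 10, 0, 0, 0, 0.7, 1, 0, 10, 0, 0, 0, 0.84, 1, 0, 10, 0, 0, 0, 0.98, 1, 0, 10, 0, 0, 0, 1.12, 1])

```text
time_s: 6.6
ee_pos: [0.6252, 0.1397, 0.1113]
eef_rot: [-3.141, 0.006, 2.378]
wrist_force: [-0.1, 0.6, -2.9]
grip_width: 0.0585
```

Request:
send_rows(rows=[0, 0, -10, 0, 0, 0.14, 1, 0, 0, -20, 0, 0, 0.28, 1, 0, 0, -30, 0, 0, 0.42, 1, 0, 0, -40, 0, 0, 0.56, 1, 0, 0, -50, 0, 0, 0.71, 1, 0, 0, -50, 0, 0, 0.71, 1])

```text
time_s: 7.2
ee_pos: [0.6244, 0.1394, 0.0601]
eef_rot: [-3.14, 0.004, 3.085]
wrist_force: [0.1, 0.6, -3.0]
grip_width: 0.0585
```

Request:
send_rows(rows=[-3, -1, -10, 0, 0, 0, 1, -3, -1, -20, 0, 0, 0, 1, -3, -1, -28, 0, 0, 0, 1, -3, -1, -32, 0, 0, 0, 1, -3, -1, -33, 0, 0, 0, 1, -3, -1, -34, 0, 0, 0, 1, -3, -1, -35, 0, 0, 0, 1, -3, -1, -35, 0, 0, 0, 1])

```text
time_s: 8.0
ee_pos: [0.6225, 0.1384, 0.0265]
eef_rot: [-3.141, 0.006, 3.083]
wrist_force: [-0.4, 0.2, -2.2]
grip_width: 0.0585
```

Request:
send_rows(rows=[0, 0, -1, 0, 0, 0, 1, 0, 0, -2, 0, 0, 0, 1, 0, 0, -2.5, 0, 0, 0, 1, 0, 0, -2.5, 0, 0, 0, 1])

```text
time_s: 8.4
ee_pos: [0.6227, 0.1384, 0.0253]
eef_rot: [-3.141, 0.007, 3.083]
wrist_force: [-6.8, -2.0, 16.7]
grip_width: 0.0582
```

Request:
send_rows(rows=[0, 0, 0, 0, 0, 0, 0, 0, 0, 0, 0, 0, 0, 0, 0, 0, 0, 0, 0, 0, 0, 0, 0, 10, 0, 0, 0, 0, 0, 0, 40, 0, 0, 0, 0, 0, 0, 80, 0, 0, 0, 0, -20, -30, 90, 0, 0, 0.03, 0, -44, -58, 90, 0, 0, 0.06, 0])

```text
time_s: 9.2
ee_pos: [0.5797, 0.0802, 0.1166]
eef_rot: [-3.141, 0.011, -3.138]
wrist_force: [0.9, -0.4, -0.0]
grip_width: 0.0857
```

Request:
send_rows(rows=[-25, -32, 0, 0, 0, 0.03, 0, -50, -65, 0, 0, 0, 0.06, 0, -75, -97, 0, 0, 0, 0.09, 0, -100, -130, 0, 0, 0, 0.12, 0, -125, -162, 0, 0, 0, 0.14, 0, -140, -185, 0, 0, 0, 0.15, 0, -147, -192, 0, 0, 0, 0.15, 0, -147, -192, 0, 0, 0, 0.15, 0])

```text
time_s: 10.0
ee_pos: [0.4311, -0.1123, 0.1145]
eef_rot: [-3.141, 0.007, -2.992]
wrist_force: [-0.7, 0.5, 0.1]
grip_width: 0.0851
```

Run:
```python
from m import *
from look import look,r
print(r.get_obs()['ee_pos'])
c=look("scene","meter_placed",235,230,200,150)
for k,q,s in comps(c,.026,.06):
    if np.hypot(*(q[:,:2].mean(0)-[.622,.138]))<.03:
        R=cv2.minAreaRect((q[:,:2]*1000).astype(np.float32)); print(R,np.percentile(q[:,2],[5,50,95]))
```

```text
[ 0.4310582  -0.11226272  0.11448603]
((614.972412109375, 130.50741577148438), (81.15159606933594, 156.8511962890625), 84.97802734375) [0.02699281 0.04749177 0.05232959]
```

View pics/meter_placed.png

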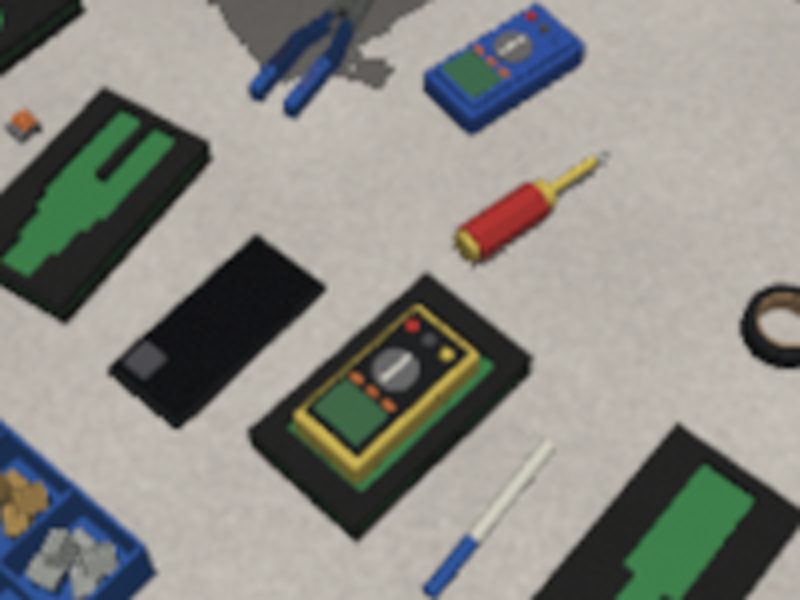

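Request:
send_rows(rows=[0, 0, -40, 0, 0, 0, 0, 0, 0, -80, 0, 0, 0, 0, 0, 0, -103, 0, 0, 0, 0, 0, 0, -111.5, 0, 0, 0, 0, 0, 0, -111.5, 0, 0, 0, 0, 0, 0, -111.5, 0, 0, 0, 1, 0, 0, -111.5, 0, 0, 0, 1, 0, 0, -111.5, 0, 0, 0, 1])

```text
time_s: 10.85
ee_pos: [0.4322, -0.1118, 0.0034]
eef_rot: [-3.14, 0.008, -2.99]
wrist_force: [0.2, -0.3, 2.7]
grip_width: 0.0443
```

Request:
send_rows(rows=[0, 0, 0, 0, 0, 0, 1, 0, 0, 0, 0, 0, 0, 1, 0, 0, 0, 0, 0, 0, 1, 0, 0, 0, 0, 0, 0, 1, 0, 0, 0, 0, 0, 0, 1])

```text
time_s: 11.35
ee_pos: [0.4322, -0.1118, 0.0036]
eef_rot: [-3.14, 0.008, -2.99]
wrist_force: [-3.2, 1.0, 14.5]
grip_width: 0.0425
```

Request:
send_rows(rows=[0, 0, 15, 0, 0, 0, 1, 0, 0, 40, 0, 0, 0, 1, 0, 0, 70, 0, 0, 0, 1, 0, 0, 90, 0, 0, -0.1, 1, 10, 0, 90, 0, 0, -0.24, 1, 20, 0, 90, 0, 0, -0.38, 1, 35, 0, 90, 0, 0, -0.52, 1, 50, 0, 90, 0, 0, -0.66, 1])

```text
time_s: 12.15
ee_pos: [0.482, -0.1118, 0.093]
eef_rot: [-3.141, 0.007, 2.627]
wrist_force: [0.2, 0.2, -1.9]
grip_width: 0.0429
```

Request:
send_rows(rows=[15, -3, 0, 0, 0, -0.14, 1, 30, -6, 0, 0, 0, -0.28, 1, 45, -9, 0, 0, 0, -0.42, 1, 60, -12, 0, 0, 0, -0.56, 1, 75, -15, 0, 0, 0, -0.7, 1, 90, -18, 0, 0, 0, -0.84, 1, 105, -21, 0, 0, 0, -0.98, 1, 120, -24, 0, 0, 0, -1.12, 1])

```text
time_s: 12.95
ee_pos: [0.602, -0.1358, 0.0928]
eef_rot: [-3.141, 0.006, 1.507]
wrist_force: [0.4, -0.0, -0.7]
grip_width: 0.0426
```

Request:
send_rows(rows=[5, -2, 0, 0, 0, -0.14, 1, 10, -4, 0, 0, 0, -0.28, 1, 15, -6, 0, 0, 0, -0.42, 1, 20, -8, 0, 0, 0, -0.56, 1, 25, -8, 0, 0, 0, -0.7, 1, 28, -8, 0, 0, 0, -0.84, 1, 28, -8, 0, 0, 0, -0.98, 1, 28, -8, 0, 0, 0, -1.12, 1])

```text
time_s: 13.75
ee_pos: [0.6294, -0.1437, 0.0928]
eef_rot: [-3.141, 0.006, 0.387]
wrist_force: [-0.1, -0.3, -0.8]
grip_width: 0.0425
```

Request:
send_rows(rows=[0, 0, -5, 0, 0, -0.13, 1, 0, 0, -10, 0, 0, -0.256, 1, 0, 0, -10, 0, 0, -0.256, 1, 0, 0, -10, 0, 0, -0.256, 1])

```text
time_s: 14.15
ee_pos: [0.6293, -0.1437, 0.0828]
eef_rot: [-3.141, 0.006, 0.141]
wrist_force: [-0.2, -0.3, -1.5]
grip_width: 0.0421
```

Run:
```python
from m import *
from look import look,r
o=r.get_obs();p=o['ee_pos'];y=o['eef_rot'][2];print(p,o['eef_rot'],o['wrist_force'],o['joint_positions'])
for n in("scene","top"):
    c=look(n,"cut_"+n,*((165,195) if n=="scene" else (330,130)),140,105);P=cloud(c);I=c["img"].astype(int)
    near=(np.hypot(P[...,0]-.64,P[...,1]+.14)<.1)&(P[...,2]>.055)
    blue=near&(I[...,2]>I[...,0]*1.5)&(I[...,2]>60)
    q=P[blue]*1000; print(n,len(q),np.round(cv2.minAreaRect(q[:,:2].astype(np.float32))[0:],1) if 0 else cv2.minAreaRect(q[:,:2].astype(np.float32)))
    d=P-p; a=d[...,0]*np.cos(y)+d[...,1]*np.sin(y); b=-d[...,0]*np.sin(y)+d[...,1]*np.cos(y)
    h=(abs(b)<.035)&(abs(a)<.1)&(d[...,2]>-.03)&(d[...,2]<.03)
    for lo in range(-70,90,20):
        m=h&(a*1000>lo)&(a*1000<lo+20)
        if m.sum()>5: print(lo,m.sum(),np.round(1000*np.percentile(d[m][:,2],[10,50,90]),1),"b",np.round(1000*np.percentile(b[m],[3,97]),1),"amax",round(1000*a[m].max()),round(1000*a[m].min()))
```

```text
[ 0.62931616 -0.14370445  0.08275469] [-3.14084798  0.00597278  0.14090956] [-0.16558546 -0.25929286 -1.50862555] [-2.23799469e-01  5.78536157e-01  1.25629852e-01  1.12373557e+00
 -1.43464426e-03  2.77689004e+00]
scene 170 ((625.8320922851562, -142.73171997070312), (94.3235092163086, 43.52476119995117), 7.375292778015137)
-70 6 [ 3.3 10.8 15.3] b [18.8 23.2] amax -50 -55
-50 13 [ 0.7  3.8 11.4] b [-10.1  23.3] amax -30 -48
-30 10 [-1.2  3.2 15.4] b [-18.4  23.1] amax -11 -30
-10 92 [ 6.8 15.9 24.3] b [-22.4  33.1] amax 10 -9
10 89 [ 4.5 11.9 15.4] b [-23.8  26.4] amax 30 10
30 81 [ 4.1 12.2 14.4] b [-12.1  16.3] amax 50 30
50 69 [ 4.1 11.6 14.2] b [-8.6 13.1] amax 69 50
70 45 [ 2.8 10.3 13.5] b [-7.5 10.1] amax 83 70
top 85 ((645.5249633789062, -171.47894287109375), (156.84877014160156, 75.12300872802734), 34.847923278808594)
-10 6 [ 8.5 19.2 23.3] b [26.2 32.8] amax -4 -9
50 17 [ 7.6 10.2 14.4] b [ 4.5 11.6] amax 70 52
70 16 [ 5.6 11.6 14.8] b [-2.  9.] amax 84 71
```

View pics/cut_scene.png

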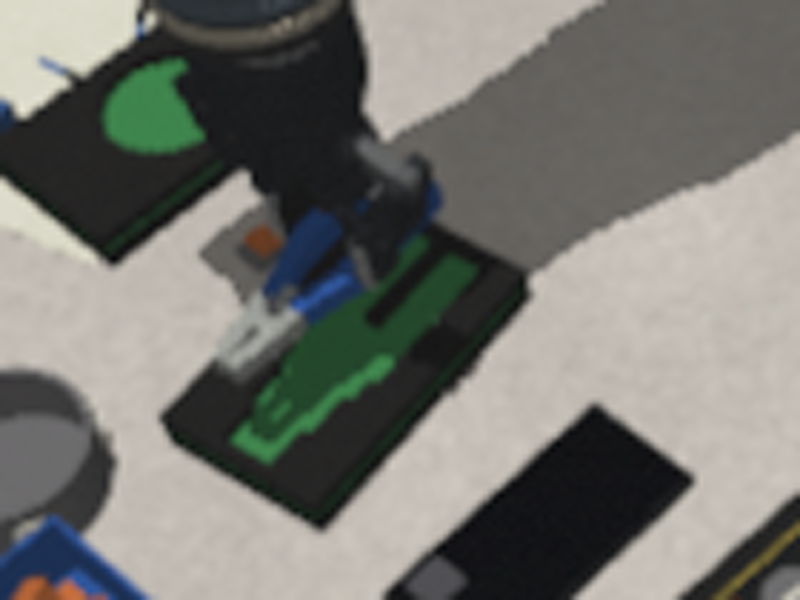

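Request:
send_rows(rows=[-1, -1, -20, 0, 0, 0, 1, -1, -1, -40, 0, 0, 0, 1, -1, -1, -52, 0, 0, 0, 1, -1, -1, -57, 0, 0, 0, 1, -1, -1, -59, 0, 0, 0, 1, -1, -1, -60, 0, 0, 0, 1, -1, -1, -60, 0, 0, 0, 1])

```text
time_s: 14.95
ee_pos: [0.6287, -0.1447, 0.023]
eef_rot: [-3.141, 0.005, 0.137]
wrist_force: [-0.6, 0.6, -2.1]
grip_width: 0.0426
```

Request:
send_rows(rows=[0, 0, -1, 0, 0, 0, 1, 0, 0, -2, 0, 0, 0, 1, 0, 0, -2, 0, 0, 0, 1])

```text
time_s: 15.25
ee_pos: [0.6286, -0.1447, 0.0207]
eef_rot: [-3.141, 0.005, 0.137]
wrist_force: [0.6, 1.4, 2.2]
grip_width: 0.0423
```

Request:
send_rows(rows=[0, 0, 0, 0, 0, 0, 0, 0, 0, 0, 0, 0, 0, 0, 0, 0, 0, 0, 0, 0, 0, 0, 0, 10, 0, 0, 0, 0, 0, 0, 40, 0, 0, 0, 0, 0, 0, 80, 0, 0, 0, 0, -10, 15, 90, 0, 0, 0.14, 0, -20, 30, 90, 0, 0, 0.28, 0])

```text
time_s: 16.05
ee_pos: [0.6096, -0.1151, 0.1132]
eef_rot: [3.139, 0.003, 0.422]
wrist_force: [-0.2, 0.7, -0.1]
grip_width: 0.0854
```

Request:
send_rows(rows=[-10, 15, 0, 0, 0, 0.14, 0, -20, 30, 0, 0, 0, 0.28, 0, -30, 45, 0, 0, 0, 0.42, 0, -40, 60, 0, 0, 0, 0.56, 0, -50, 75, 0, 0, 0, 0.7, 0, -60, 90, 0, 0, 0, 0.84, 0, -70, 105, 0, 0, 0, 0.98, 0, -80, 120, 0, 0, 0, 1.12, 0])

```text
time_s: 16.85
ee_pos: [0.5281, 0.0057, 0.1109]
eef_rot: [3.141, 0.006, 1.543]
wrist_force: [0.7, -0.4, 0.4]
grip_width: 0.0856
```

Request:
send_rows(rows=[-10, 15, 0, 0, 0, 0.14, 0, -20, 30, 0, 0, 0, 0.28, 0, -30, 45, 0, 0, 0, 0.42, 0, -40, 60, 0, 0, 0, 0.56, 0, -50, 75, 0, 0, 0, 0.7, 0, -60, 90, 0, 0, 0, 0.84, 0, -71, 100, 0, 0, 0, 0.98, 0, -71, 100, 0, 0, 0, 1.12, 0])

```text
time_s: 17.65
ee_pos: [0.4566, 0.1062, 0.111]
eef_rot: [-3.141, 0.007, 2.664]
wrist_force: [0.7, 0.1, 0.3]
grip_width: 0.0852
```

Request:
send_rows(rows=[0, 0, -20, 0, 0, 0.14, 0, 0, 0, -40, 0, 0, 0.275, 0, 0, 0, -40, 0, 0, 0.275, 0, 0, 0, -40, 0, 0, 0.275, 0])

```text
time_s: 18.05
ee_pos: [0.4574, 0.1052, 0.071]
eef_rot: [-3.141, 0.006, 2.928]
wrist_force: [0.3, -0.4, -0.3]
grip_width: 0.086
```

Run:
```python
from m import *
from look import look,r
o=r.get_obs();print(o['ee_pos'],o['eef_rot'],o['joint_positions'])
c=look("scene","cut_placed",200,210,180,135);P=cloud(c);I=c["img"].astype(int)
b=(np.hypot(P[...,0]-.64,P[...,1]+.14)<.09)&(I[...,2]>I[...,0]*1.5)&(I[...,2]>60)
q=P[b]*1000;print(cv2.minAreaRect(q[:,:2].astype(np.float32)),np.percentile(q[:,2],[10,50,90]))
for x in(570,590,610,630,650): 
    m=abs(q[:,0]-x)<10; print(x,np.percentile(q[m,2],[50,90]) if m.any() else 0)
```

```text
[0.45744532 0.10522197 0.07104832] [-3.14063559  0.00629312  2.92786314] [ 0.2284805   0.24116748 -0.42024443  0.90410619 -0.00355806  0.44220363]
((622.6931762695312, -147.2410125732422), (98.79182434082031, 55.83162307739258), 6.450344562530518) [21.09123478 32.94037616 37.48587546]
570 [31.33265848 37.07062873]
590 [33.52120458 38.06191799]
610 [33.78457352 38.08249283]
630 [33.23734481 37.86463327]
650 [32.00035453 35.34965884]
```

View pics/cut_placed.png

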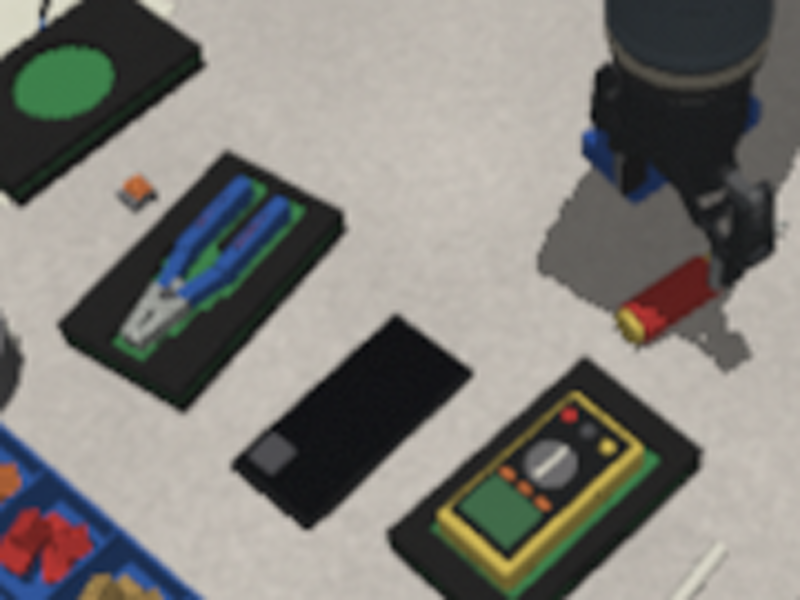

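Request:
send_rows(rows=[0, 0, -30, 0, 0, 0, 0, 0, 0, -55, 0, 0, 0, 0, 0, 0, -65, 0, 0, 0, 0, 0, 0, -65, 0, 0, 0, 0, 0, 0, -65, 0, 0, 0, 1, 0, 0, -65, 0, 0, 0, 1, 0, 0, -65, 0, 0, 0, 1, 0, 0, -65, 0, 0, 0, 1])

```text
time_s: 18.9
ee_pos: [0.4577, 0.1054, 0.006]
eef_rot: [-3.141, 0.007, 2.932]
wrist_force: [-0.2, -0.5, 0.5]
grip_width: 0.0284
```

Request:
send_rows(rows=[0, 0, 0, 0, 0, 0, 1, 0, 0, 0, 0, 0, 0, 1, 0, 0, 0, 0, 0, 0, 1, 0, 0, 0, 0, 0, 0, 1, 0, 0, 0, 0, 0, 0, 1])

```text
time_s: 19.4
ee_pos: [0.4577, 0.1054, 0.0062]
eef_rot: [-3.141, 0.007, 2.932]
wrist_force: [-3.2, -0.4, 12.4]
grip_width: 0.0265
```

Request:
send_rows(rows=[0, 0, 15, 0, 0, 0, 1, 0, 0, 40, 0, 0, 0, 1, 0, 0, 75, 0, 0, 0, 1, 0, 0, 105, 0, 0, 0.14, 1, 5, 10, 105, 0, 0, 0.28, 1, 10, 20, 105, 0, 0, 0.42, 1, 15, 30, 105, 0, 0, 0.56, 1, 20, 40, 105, 0, 0, 0.7, 1])

```text
time_s: 20.2
ee_pos: [0.4775, 0.1457, 0.1106]
eef_rot: [-3.141, 0.006, -2.645]
wrist_force: [-0.4, 1.0, -1.1]
grip_width: 0.0264
```

Request:
send_rows(rows=[6, 13, 0, 0, 0, 0.14, 1, 12, 25, 0, 0, 0, 0.28, 1, 18, 38, 0, 0, 0, 0.42, 1, 24, 50, 0, 0, 0, 0.56, 1, 30, 63, 0, 0, 0, 0.7, 1, 36, 75, 0, 0, 0, 0.84, 1, 42, 88, 0, 0, 0, 0.98, 1, 48, 100, 0, 0, 0, 1.12, 1])

```text
time_s: 21.0
ee_pos: [0.5255, 0.2459, 0.1105]
eef_rot: [-3.141, 0.006, -1.525]
wrist_force: [-0.6, 0.2, -0.4]
grip_width: 0.0265
```

Request:
send_rows(rows=[6, 13, 0, 0, 0, 0.14, 1, 12, 25, 0, 0, 0, 0.28, 1, 18, 38, 0, 0, 0, 0.42, 1, 24, 50, 0, 0, 0, 0.56, 1, 30, 63, 0, 0, 0, 0.7, 1, 36, 75, 0, 0, 0, 0.84, 1, 42, 88, 0, 0, 0, 0.98, 1, 49, 102, 0, 0, 0, 1.12, 1])

```text
time_s: 21.8
ee_pos: [0.5744, 0.3477, 0.1104]
eef_rot: [-3.141, 0.006, -0.405]
wrist_force: [0.4, -0.0, -1.2]
grip_width: 0.0264
```

Request:
send_rows(rows=[0, 0, 0, 0, 0, 0.14, 1, 0, 0, -10, 0, 0, 0.28, 1, 0, 0, -20, 0, 0, 0.41, 1, 0, 0, -30, 0, 0, 0.41, 1, 0, 0, -30, 0, 0, 0.41, 1])

```text
time_s: 22.3
ee_pos: [0.5735, 0.3469, 0.0789]
eef_rot: [3.141, 0.008, -0.005]
wrist_force: [-0.5, -0.8, -1.4]
grip_width: 0.0261
```

Run:
```python
from m import *
from look import look,r
o=r.get_obs();p=o['ee_pos'];y=o['eef_rot'][2];print(p,o['eef_rot'],o['joint_positions'],o['wrist_force'],o['grip_width'])
for n in("scene","top"):
    c=look(n,"drv_"+n,*((310,270) if n=="scene" else (180,140)),160,120);P=cloud(c)
    d=P-p; a=d[...,0]*np.cos(y)+d[...,1]*np.sin(y); b=-d[...,0]*np.sin(y)+d[...,1]*np.cos(y)
    h=(abs(b)<.025)&(abs(a)<.13)&(d[...,2]>-.03)&(d[...,2]<.04)
    for lo in range(-50,120,15):
        m=h&(a*1000>lo)&(a*1000<lo+15)
        if m.sum()>3: print(n,lo,m.sum(),"z",np.round(1000*np.percentile(d[m][:,2],[5,50,95]),1),"b",np.round(1000*np.percentile(b[m],[5,50,95]),1),"a",round(1000*a[m].max()),round(1000*a[m].min()))
```

```text
[0.5735304  0.34685098 0.0788713 ] [ 3.14117379  0.00814222 -0.00510281] [ 0.54208936  0.63402888  0.21100464  1.15494343  0.00387858 -2.5944161 ] [-0.49052908 -0.76392766 -1.37861975] 0.02609483003052984
scene -20 30 z [14.9 21.  31.4] b [-13.4  -7.4   0.8] a -5 -19
scene -5 85 z [11.8 21.4 38.3] b [-21.   -2.7  22.1] a 10 -5
scene 10 102 z [ 9.2 20.2 33.1] b [-17.2   3.1  18.3] a 24 10
scene 25 90 z [ 6.  17.1 22.5] b [-10.8   1.7  12.7] a 40 25
scene 40 27 z [ 7.5 11.6 17. ] b [-5.6  1.   5. ] a 54 40
scene 55 19 z [ 7.4 10.4 13.3] b [-3.   0.8  3.6] a 70 57
scene 70 20 z [ 7.3 11.5 13.7] b [-2.3  1.   3.9] a 85 70
scene 85 16 z [ 6.9  7.9 11.5] b [-2.   0.6  3.3] a 97 85
top 25 4 z [10.1 14.9 18.4] b [-12.4 -11.6  -8.5] a 40 37
top 40 8 z [11.5 14.6 16.6] b [-9.4 -3.4 -0. ] a 54 42
top 55 10 z [11.4 13.  13.6] b [-2.9 -0.8  0.6] a 70 57
top 70 9 z [ 9.6 13.9 15.1] b [-3.2 -2.1  1.7] a 83 72
top 85 12 z [ 7.5 11.4 13.9] b [-3.6 -0.1  2.7] a 98 85
```

View pics/drv_scene.png

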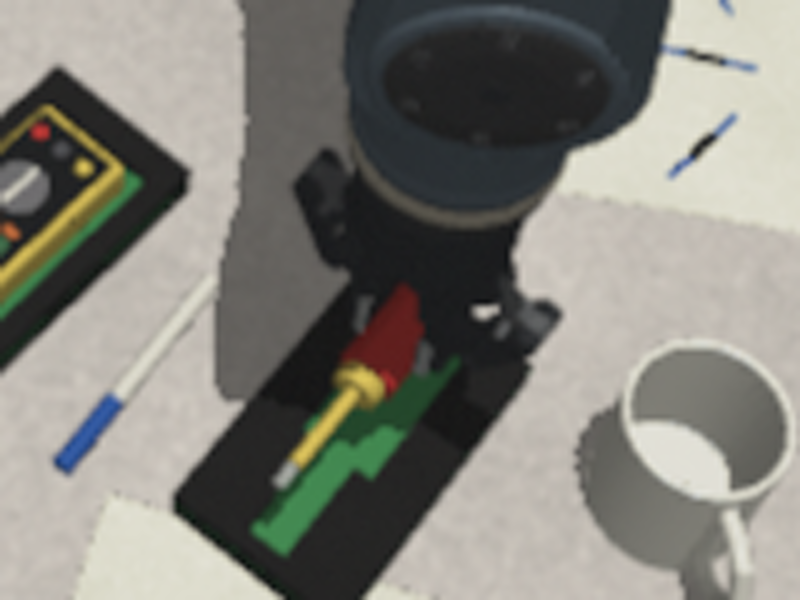

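Request:
send_rows(rows=[1, 1, -20, 0, 0, 0.005, 1, 1, 1, -38, 0, 0, 0.005, 1, 1, 1, -48, 0, 0, 0.005, 1, 1, 1, -52, 0, 0, 0.005, 1, 1, 1, -53, 0, 0, 0.005, 1, 1, 1, -54, 0, 0, 0.005, 1, 1, 1, -54, 0, 0, 0.005, 1])

```text
time_s: 23.1
ee_pos: [0.5757, 0.3486, 0.0271]
eef_rot: [-3.14, 0.005, 0.004]
wrist_force: [0.2, -0.4, -0.4]
grip_width: 0.0265
```

Request:
send_rows(rows=[0, 0, -1, 0, 0, 0, 1, 0, 0, -1.5, 0, 0, 0, 1, 0, 0, -1.5, 0, 0, 0, 1])

```text
time_s: 23.4
ee_pos: [0.5754, 0.3483, 0.025]
eef_rot: [-3.141, 0.006, 0.004]
wrist_force: [-0.3, 1.4, -0.8]
grip_width: 0.0264
```

Request:
send_rows(rows=[-0.5, 0, -1, 0, 0, 0, 1, -0.5, 0, -2, 0, 0, 0, 1, -0.5, 0, -2.2, 0, 0, 0, 1, -0.5, 0, -2.2, 0, 0, 0, 1])

```text
time_s: 23.8
ee_pos: [0.575, 0.3481, 0.0232]
eef_rot: [-3.141, 0.006, 0.004]
wrist_force: [-2.0, -3.1, 8.1]
grip_width: 0.0268
```

Request:
send_rows(rows=[0, 0, 0, 0, 0, 0, 0, 0, 0, 0, 0, 0, 0, 0, 0, 0, 0, 0, 0, 0, 0, 0, 0, 10, 0, 0, 0, 0, 0, 0, 45, 0, 0, 0, 0, 0, 0, 90, 0, 0, -0.14, 0, -16, -4, 90, 0, 0, -0.28, 0, -32, -8, 90, 0, 0, -0.42, 0])

```text
time_s: 24.6
ee_pos: [0.5435, 0.3409, 0.1145]
eef_rot: [-3.138, 0.004, -0.422]
wrist_force: [-0.3, -0.2, -0.8]
grip_width: 0.0855
```

Request:
send_rows(rows=[-18, -4, 0, 0, 0, -0.14, 0, -36, -8, 0, 0, 0, -0.28, 0, -54, -12, 0, 0, 0, -0.42, 0, -72, -16, 0, 0, 0, -0.56, 0, -90, -20, 0, 0, 0, -0.7, 0, -110, -24, 0, 0, 0, -0.84, 0, -130, -28, 0, 0, 0, -0.98, 0, -141, -31, -10, 0, 0, -1.12, 0])

```text
time_s: 25.4
ee_pos: [0.4011, 0.3096, 0.1039]
eef_rot: [-3.139, 0.007, -1.541]
wrist_force: [-0.0, 0.7, -0.8]
grip_width: 0.0853
```

Request:
send_rows(rows=[0, 0, -20, 0, 0, -0.03, 0, 0, 0, -30, 0, 0, -0.03, 0, 0, 0, -30, 0, 0, -0.03, 0])

```text
time_s: 25.7
ee_pos: [0.4013, 0.3089, 0.0718]
eef_rot: [3.141, 0.005, -1.565]
wrist_force: [-0.2, -0.2, 1.0]
grip_width: 0.0851
```

Run:
```python
from m import *
from look import look,r
o=r.get_obs();print(o['ee_pos'],o['eef_rot'],o['joint_positions'])
c=look("scene","drv_placed",310,265,180,135);P=cloud(c);I=c["img"].astype(int)
b=(np.hypot(P[...,0]-.6,P[...,1]-.348)<.09)&(I[...,0]>I[...,2]*1.5)&(I[...,0]>70)
q=P[b]*1000;print(cv2.minAreaRect(q[:,:2].astype(np.float32)))
for x in range(540,680,20):
    m=abs(q[:,0]-x)<10
    if m.any(): print(x,np.percentile(q[m,2],[50,95]),np.median(q[m,1]))
```

```text
[0.40126798 0.3089152  0.07177913] [ 3.14089719  0.00503303 -1.56459163] [ 0.65331922  0.31182441 -0.32100193  0.93549049  0.00443477 -0.92367805]
((593.6558837890625, 346.6806640625), (134.61866760253906, 32.257266998291016), 0.22454626858234406)
540 [42.63749484 45.90948685] 350.9725772769602
560 [43.91016647 47.63288592] 350.01448437256045
580 [43.13888179 47.28183825] 350.7287766359477
600 [42.44299894 47.27724028] 350.91714787931494
620 [35.77006291 43.24919163] 349.34238723576647
640 [33.50663132 37.04729913] 349.36225036443653
660 [34.49038028 38.04295913] 350.14817798475116
```

View pics/drv_placed.png

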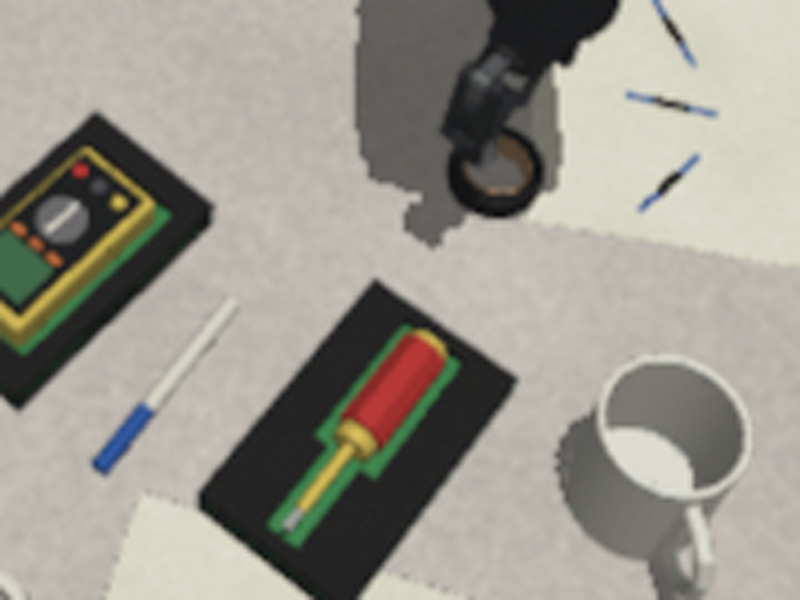

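Request:
send_rows(rows=[1, 0.5, -35, 0, 0, 0, 0, 1, 0.5, -62, 0, 0, 0, 0, 1, 0.5, -70, 0, 0, 0, 0, 1, 0.5, -70, 0, 0, 0, 0, 1, 0.5, -70, 0, 0, 0, 1, 1, 0.5, -70, 0, 0, 0, 1, 1, 0.5, -70, 0, 0, 0, 1, 1, 0.5, -70, 0, 0, 0, 1], grip_force=50)

```text
time_s: 26.55
ee_pos: [0.4038, 0.3105, 0.0046]
eef_rot: [-3.139, 0.008, -1.566]
wrist_force: [-3.4, -2.8, 16.2]
grip_width: 0.0573
```

Request:
send_rows(rows=[0, 0, 0, 0, 0, 0, 1, 0, 0, 0, 0, 0, 0, 1, 0, 0, 0, 0, 0, 0, 1, 0, 0, 0, 0, 0, 0, 1])

```text
time_s: 26.95
ee_pos: [0.4037, 0.3105, 0.0046]
eef_rot: [-3.139, 0.008, -1.566]
wrist_force: [-2.6, -2.2, 15.4]
grip_width: 0.0573
```

Request:
send_rows(rows=[0, 0, 15, 0, 0, 0, 1, 0, 0, 40, 0, 0, 0, 1, 0, 0, 75, 0, 0, 0, 1, 0, -10, 100, 0, 0, 0, 1, 10, -40, 100, 0, 0, 0, 1, 20, -75, 100, 0, 0, 0, 1, 30, -115, 100, 0, 0, 0, 1, 40, -155, 100, 0, 0, 0, 1])

```text
time_s: 27.75
ee_pos: [0.4434, 0.1536, 0.1038]
eef_rot: [-3.139, 0.007, -1.565]
wrist_force: [0.9, 0.4, -0.2]
grip_width: 0.0572
```

Request:
send_rows(rows=[14, -42, 0, 0, 0, 0, 1, 28, -84, 0, 0, 0, 0, 1, 42, -126, 0, 0, 0, 0, 1, 56, -168, 0, 0, 0, 0, 1, 70, -210, 0, 0, 0, 0, 1, 84, -252, 0, 0, 0, 0, 1, 98, -294, 0, 0, 0, 0, 1, 108, -336, 0, 0, 0, 0, 1])

```text
time_s: 28.55
ee_pos: [0.5517, -0.1832, 0.1038]
eef_rot: [-3.139, 0.006, -1.566]
wrist_force: [0.8, 0.0, -0.1]
grip_width: 0.0571
```

Request:
send_rows(rows=[12, -42, 0, 0, 0, 0, 1, 24, -84, 0, 0, 0, 0, 1, 36, -124, 0, 0, 0, 0, 1, 42, -150, -10, 0, 0, 0, 1, 43, -159, -25, 0, 0, 0, 1, 43, -159, -35, 0, 0, 0, 1, 43, -159, -35, 0, 0, 0, 1, 43, -159, -35, 0, 0, 0, 1])

```text
time_s: 29.35
ee_pos: [0.5938, -0.3388, 0.0682]
eef_rot: [-3.141, 0.006, -1.565]
wrist_force: [0.9, -0.4, 0.1]
grip_width: 0.057
```

Run:
```python
from m import *
from look import look,r
o=r.get_obs();p=o['ee_pos'];print(p,o['eef_rot'],o['joint_positions'],o['wrist_force'],o['grip_width'])
for n in("scene","top"):
    c=look(n,"tape_"+n,*((130,155) if n=="scene" else (395,145)),120,90);P=cloud(c);d=(P-p)*1000
    m=(np.hypot(d[...,0],d[...,1])<45)&(d[...,2]>-12)&(d[...,2]<19)
    q=d[m];print(n,len(q),"y lo/hi",np.percentile(q[abs(q[:,0])<22][:,1],[1,99]),"z",np.percentile(q[:,2],[1,50,99]))
    e=q[abs(q[:,0])<22]
    for lo in range(-45,45,10):
        s=e[(e[:,1]>=lo)&(e[:,1]<lo+10)]
        if len(s)>2: print(lo,len(s),np.round(np.percentile(s[:,2],[5,50,95]),1))
```

```text
[ 0.59378868 -0.33884044  0.06815102] [-3.14093402  0.00642207 -1.56484131] [-0.52126756  0.66455058  0.23699858  1.14590634  0.00588138 -2.09802461] [ 0.85168539 -0.42408206  0.11896474] 0.057035493482905875
scene 250 y lo/hi [-28.28184937  29.17165399] z [-4.21409567 12.51072736 18.54736157]
-35 8 [12.5 15.3 17.3]
-25 53 [-1.8  9.2 16.3]
-15 16 [ 1.1 11.4 15.1]
-5 10 [ 1.1 13.1 17.4]
5 11 [10.6 14.2 16.5]
15 53 [ 0.9 13.  16.8]
25 38 [-2.8  6.9 15. ]
top 146 y lo/hi [-15.57865553  27.50072467] z [-1.4418963  14.28784104 18.5532884 ]
-15 5 [ 0.   4.1 10.5]
-5 12 [ 1.9 15.  18.7]
5 16 [10.5 14.9 17.6]
15 56 [ 1.4 14.3 18. ]
25 16 [ 2.   9.5 15.5]
```

View pics/tape_scene.png

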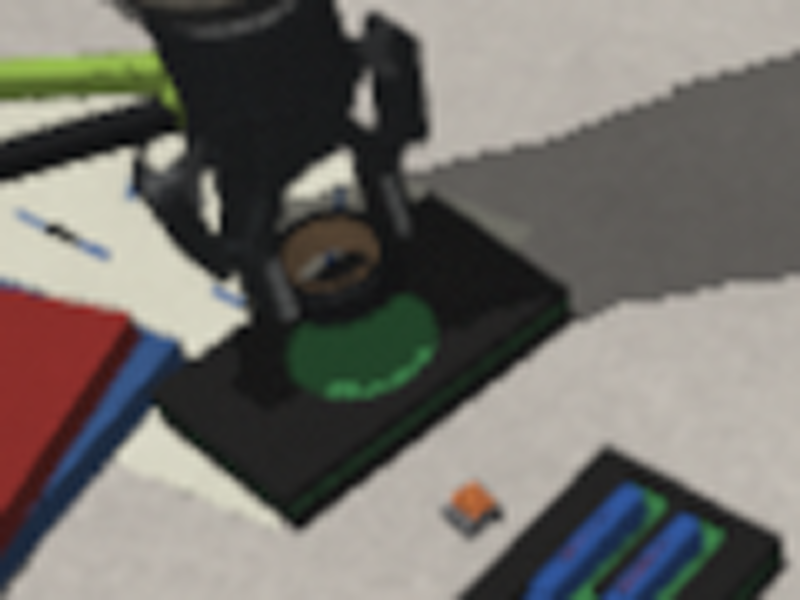

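Request:
send_rows(rows=[1, -2, -15, 0, 0, 0, 1, 1, -2, -30, 0, 0, 0, 1, 1, -2, -39, 0, 0, 0, 1, 1, -2, -43, 0, 0, 0, 1, 1, -2, -44, 0, 0, 0, 1, 1, -2, -45, 0, 0, 0, 1, 1, -2, -45, 0, 0, 0, 1])

```text
time_s: 30.15
ee_pos: [0.5951, -0.3423, 0.0231]
eef_rot: [-3.14, 0.006, -1.566]
wrist_force: [-0.4, -0.5, -0.9]
grip_width: 0.0571
```

Request:
send_rows(rows=[0, 0, -1, 0, 0, 0, 1, 0, 0, -2, 0, 0, 0, 1, 0, 0, -2, 0, 0, 0, 1])

```text
time_s: 30.45
ee_pos: [0.5952, -0.3423, 0.0217]
eef_rot: [-3.14, 0.005, -1.566]
wrist_force: [-3.1, 1.1, 9.3]
grip_width: 0.057
```

Contact at the expected height; release, rise and retreat.

Request:
send_rows(rows=[0, 0, 0, 0, 0, 0, 0, 0, 0, 0, 0, 0, 0, 0, 0, 0, 0, 0, 0, 0, 0, 0, 0, 10, 0, 0, 0, 0, 0, 0, 45, 0, 0, 0, 0, 0, 0, 90, 0, 0, 0, 0, -30, 0, 120, 0, 0, 0, 0, -70, 0, 140, 0, 0, 0, 0])

```text
time_s: 31.25
ee_pos: [0.5258, -0.3424, 0.1636]
eef_rot: [-3.138, 0.004, -1.565]
wrist_force: [0.3, -0.2, 0.3]
grip_width: 0.0855
```

Request:
send_rows(rows=[-40, 0, 20, 0, 0, 0, 0, -80, 0, 40, 0, 0, 0, 0, -120, 0, 40, 0, 0, 0, 0, -160, 0, 40, 0, 0, 0, 0, -200, 0, 40, 0, 0, 0, 0, -220, 0, 40, 0, 0, 0, 0, -220, 0, 40, 0, 0, 0, 0])

```text
time_s: 31.95
ee_pos: [0.3028, -0.3422, 0.2018]
eef_rot: [-3.14, 0.005, -1.568]
wrist_force: [0.4, -0.9, 1.0]
grip_width: 0.0857
```

Run:
```python
from m import *
from look import look,r
print(r.get_obs()['ee_pos'])
for n in("top","scene"):
    c=look(n,"end_"+n,*((265,150) if n=="top" else (200,210)),*((300,225) if n=="top" else (400,300)));P=cloud(c)
    for nm,x,y,h in(("tape",594.5,-341,17+12),("meter",622,138.5,35),("cutters",641.5,-142.5,29),("driver",602.5,348,29)):
        m=(abs(P[...,0]*1000-x)<75)&(abs(P[...,1]*1000-y)<36)&(P[...,2]*1000>h)&(P[...,2]<.06)
        k,l,s,_=cv2.connectedComponentsWithStats(m.astype(np.uint8));i=1+s[1:,4].argmax()
        q=P[l==i]*1000;R=cv2.minAreaRect(q[:,:2].astype(np.float32))
        A=np.c_[q[:,:2]-q[:,:2].mean(0),np.ones(len(q))];f=np.linalg.lstsq(A,q[:,2],rcond=None)[0]
        print(n,nm,"off",np.round(np.array(R[0])-[x,y],1),"size",np.round(R[1],0),"a",round(R[2],1),"z95",np.percentile(q[:,2],95).round(1),"slope",f[:2].round(3))
    for k,q,s in comps(c,.006,.016):
        cc=cv2.minAreaRect((q[:,:2]*1000).astype(np.float32))
        if np.hypot(cc[0][0]-654,cc[0][1]-5)<40 and len(q)>300: print("phone",cc)
```

```text
[ 0.30279581 -0.34221926  0.20183887]
top tape off [ 2.3 -3.1] size [59. 59.] a 85.8 z95 40.5 slope [ 0.012 -0.019]
top meter off [ 4.3 -0.5] size [ 60. 119.] a 86.4 z95 53.1 slope [0.012 0.01 ]
top cutters off [ 2.2 -0.2] size [136.  44.] a 7.9 z95 39.1 slope [-0.027 -0.013]
top driver off [ 3.8 -1.3] size [ 28. 138.] a 89.6 z95 47.9 slope [-0.054  0.107]
phone ((655.4536743164062, 5.076602935791016), (148.1617431640625, 70.861083984375), 1.381235122680664)
scene tape off [ 0.7 -1.4] size [57. 61.] a 3.0 z95 39.6 slope [-0.024 -0.014]
scene meter off [3.1 1. ] size [ 61. 118.] a 86.6 z95 52.5 slope [-0.017 -0.067]
scene cutters off [-0.5 -1. ] size [140.  50.] a 9.0 z95 38.6 slope [-0.017 -0.024]
scene driver off [1.3 0.1] size [ 29. 139.] a 89.5 z95 47.3 slope [-0.081 -0.093]
phone ((652.4443969726562, 5.685859680175781), (72.58943939208984, 148.48353576660156), 89.74578857421875)
```

View pics/end_top.png

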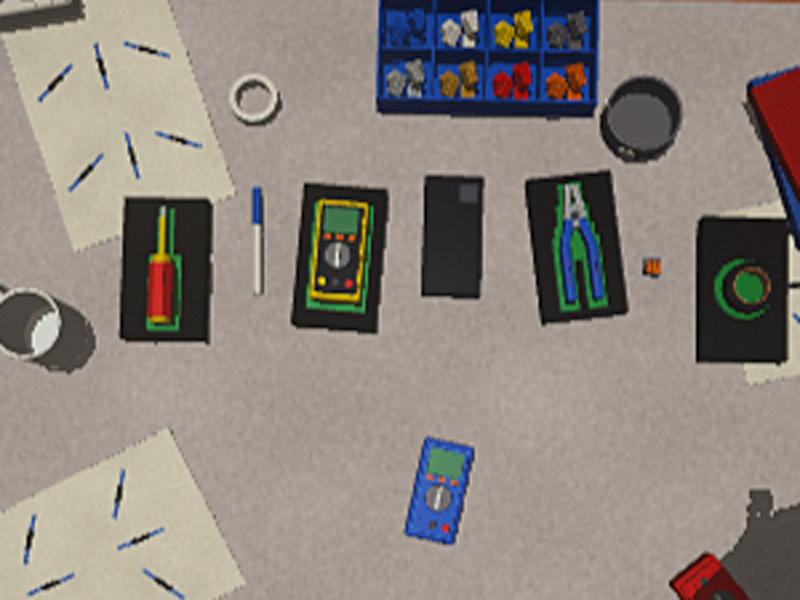

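View pics/end_scene.png

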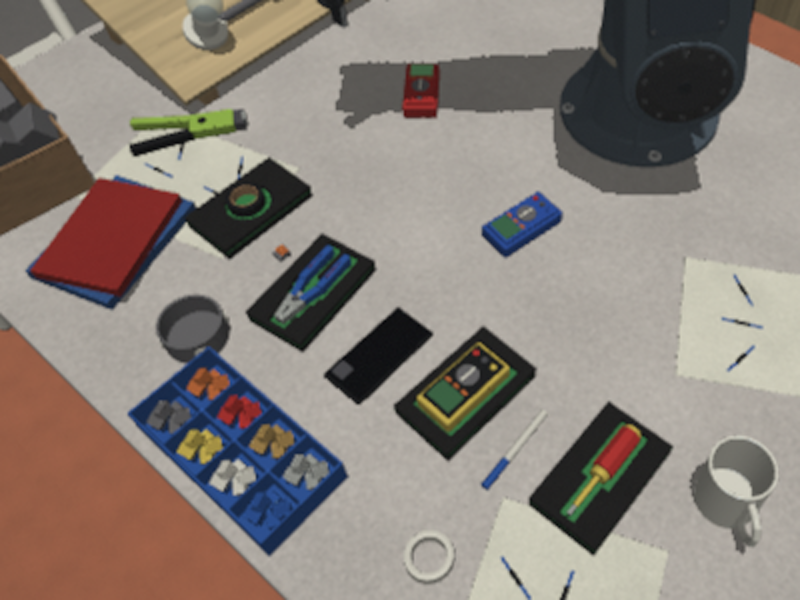

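```bash
python3 -c "
from cell import r
print(r.hand_in())"
```

```text
the job is handed in; nothing more can be done
None
```

The tape, meter, cutters and screwdriver are each set down in the pocket of their own shape, and the job was handed in at about 32 s. The hand-in reports no verdict.

- **Position:** In the last images from both cameras, the tools sit within about 5 mm of their module centres. The meter, cutters and screwdriver are aligned to within about 2°.
- **Flat on the floor:** Each tool met the pocket floor at the expected height of 17 mm, with forces of up to about 20 N. The pictures show all four lying flat. The plane fits of the tape and cutters agree within noise. The fits of the meter (scene camera) and screwdriver gave slopes up to about 0.1, too contaminated by their uneven shape to prove they are level.
- **Heights from the depth images:** The 95th-percentile heights read 2–4 mm high on the tape, cutters and screwdriver. The same excess shows on objects of known height, so I took it as depth noise.
- **Hiccup:** The last joint reached its range limit while I was carrying the meter, so I turned the meter the other way round, which the task allows.
- **Phone and mug:** The phone measured within about 1 mm of its starting place. I checked the mug by eye only, and it appears untouched.

I viewed 10 pictures.

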